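# Complete the tray of pipe caps

## Task

Three grey pipe caps lie on the bench beside the white stock tray. Stand them upright, dome up, in the three empty front cells of the tray, one to a cell and each in the middle of its cell, so that they make a neat second row in front of the caps already there. Leave the caps already in the tray standing where they are, and do not disturb the can, the carton and the white sleeve.

Things in the scene. Friction and masses are not known exactly. Their poses are not given: they have to be found in the camera images.
- tray: white plastic stock tray, fixed, 208 mm (its x) by 308 mm (its y), rim 22 mm high, floor 4 mm thick. Low ribs, tops 14 mm above the bench, divide it into 2 rows of 3 cells, pitch 100 mm, each 96 mm square inside. Origin: centre of its underside; its -x side (front row) is nearer the robot; z up
- cap1: loose grey pipe cap, 0.08-0.17 kg, lying on the bench, like the other two. Hollow octagonal skirt 72 mm long, 56 mm across flats, wall 5 mm, open flat foot, other end a dome; 100 mm long in all. Origin: centre of the foot; z runs from foot to dome; x, y normal to flats. Lies on a flat, axis 28 mm up, dome within 35 degrees of the -y direction. Stands stably on its foot
- cap2: loose grey pipe cap, 0.08-0.17 kg, lying on the bench, like the other two. Hollow octagonal skirt 72 mm long, 56 mm across flats, wall 5 mm, open flat foot, other end a dome; 100 mm long in all. Origin: centre of the foot; z runs from foot to dome; x, y normal to flats. Lies on a flat, axis 28 mm up, dome within 35 degrees of the -y direction. Stands stably on its foot
- cap3: loose grey pipe cap, 0.08-0.17 kg, lying on the bench, like the other two. Hollow octagonal skirt 72 mm long, 56 mm across flats, wall 5 mm, open flat foot, other end a dome; 100 mm long in all. Origin: centre of the foot; z runs from foot to dome; x, y normal to flats. Lies on a flat, axis 28 mm up, dome within 35 degrees of the -y direction. Stands stably on its foot
- front1 (a point): centre of the floor (top face, 4 mm above the bench) of cell 1 of the front row (nearer the robot), counted from the tray's +y end; empty at the start
- front2 (a point): centre of the floor (top face, 4 mm above the bench) of cell 2 of the front row (nearer the robot), counted from the tray's +y end; empty at the start
- front3 (a point): centre of the floor (top face, 4 mm above the bench) of cell 3 of the front row (nearer the robot), counted from the tray's +y end; empty at the start
- back1 (a point): centre of the floor (top face, 4 mm above the bench) of cell 1 of the back row (farther from the robot), counted from the tray's +y end; a cap stands there from the start
- back2 (a point): centre of the floor (top face, 4 mm above the bench) of cell 2 of the back row (farther from the robot), counted from the tray's +y end; a cap stands there from the start
- back3 (a point): centre of the floor (top face, 4 mm above the bench) of cell 3 of the back row (farther from the robot), counted from the tray's +y end; a cap stands there from the start
- stock1: a loose cap like the three others, already standing dome up in the middle of back-row cell 1, 100 mm tall. Origin: centre of its foot; z up
- stock2: a loose cap like the three others, already standing dome up in the middle of back-row cell 2, 100 mm tall. Origin: centre of its foot; z up
- stock3: a loose cap like the three others, already standing dome up in the middle of back-row cell 3, 100 mm tall. Origin: centre of its foot; z up
- cement: bystander: a steel can standing on the bench beyond the caps, 72 mm diameter, 115 mm tall. Origin: centre of its underside
- carton: bystander: a closed cardboard carton, 80 x 120 x 70 mm (x, y, z), beyond the caps. Origin: centre of its underside
- sleeve: bystander: a short white pipe sleeve standing on end beyond the tray, 80 mm diameter, 65 mm tall. Origin: centre of its underside
Not all that is in view belongs to the job. Leave any purple look-alike of the stock3 alone. Leave any pink look-alike of the cap1 alone.

How it is judged:
At the end, for the whole second after the job is handed in: Each front cell holds one of the caps, foot centre within 15 mm of the cell centre; back-row caps within 15 mm of theirs; all six stand dome up (within 0.08 rad of vertical) on the tray floor (foot under 9 mm above the tray underside), at rest (under 0.02 m/s) (horizontal distance between any of cap1, cap2, cap3 and front1 below 0.015 m and horizontal distance between any of cap1, cap2, cap3 and front2 below 0.015 m and horizontal distance between any of cap1, cap2, cap3 and front3 below 0.015 m and angle between each of cap1, cap2, cap3, stock1, stock2, stock3's own z axis and vertical below 0.08 rad and z of each of cap1, cap2, cap3, stock1, stock2, stock3 in the frame of tray below 0.009 m and linear speed of each of cap1, cap2, cap3, stock1, stock2, stock3 below 0.02 m/s and horizontal distance between stock1 and back1 below 0.015 m and horizontal distance between stock2 and back2 below 0.015 m and horizontal distance between stock3 and back3 below 0.015 m); the robot touches nothing.
It fails at once if a cap already standing in the back row is tipped over (angle between any of stock1, stock2, stock3's own z axis and vertical above 0.4 rad).
It fails at once if the can, the carton or the white sleeve is moved more than 30 mm or tipped (distance of any of cement, carton, sleeve from where it was at the start of the episode above 0.03 m or angle between any of cement, carton, sleeve's own z axis and vertical above 0.3 rad).
It also fails if it takes over 72 s, if anything falls off the work surface, if the arm or the gripper's body presses on something with over 40 N, if the wrist force passes 120 N, or if a joint passes its speed limit or range.

## Robot

A 6-joint arm with a two-finger parallel gripper is mounted at the origin on the work surface. World frame = base frame: x ahead of the robot, y to its left, z up, the work surface at z = 0. Lengths are in m, angles in rad, forces in N, time in s.
With the tool pointing down it reaches from about 0.325 to 0.9 m from the base axis. Payload 6.1 kg.
Tool frame: the origin (TCP) lies at the centre of the arm's flange, where the gripper is bolted on; the fingertips stand 173 mm ahead of it and the grasp point (between the pads) lies 155 mm ahead of it; z points along the fingers, y is the direction in which the jaws open and shut (so a half turn about z gives the same grasp; the last joint's range is limited). The gripper opens to 85 mm and grips with 20 to 120 N. Pads are 22 mm wide; open, the fingers measure 114 mm over their backs; the gripper's body (76 mm by 85 mm) begins 54 mm behind the grasp point. The pads swing forward as they close: fully open they stand 13 mm farther back than shut.
Start: joints at [1.053, 0.22, 1.526, -0, 1.395, -0.126], TCP at [0.239, 0.578, 0.405] pointing down, gripper open.
Joint ranges: [-2.98, 2.98], [-0.91, 2.08], [0.09, 2.57], [-1.24, 4.39], [0.2, 2.65], [-2.68, 2.68]. Speed limits (rad/s): [2.57, 2.57, 3.01, 3.14, 3.14, 3.14].

## Interface

Orientations are given as a 3x3 rotation matrix whose columns are the frame's x, y, z axes.
In Python, from cell import get_obs, capture, camera_info, hand_in gives the robot as it stands. The module is installed in compiled form; this text tells all that it offers.
- The arm moves only by the tool play_rows, never from a script. Its argument "plan" is text: rows parted by semicolons, each of 6 numbers parted by spaces: the shift along the tool's x, y, z in cm, then the turn, a rotation vector about the tool's x, y, z in rad. In form: dx dy dz ax ay az; .... A call has 1 to 8 rows; each row is the pose to reach, as a shift and turn from the pose measured when the call began, along the tool's axes at that moment; what a row does not reach only later rows make up. A row lasts 1/12 s, in which the tool goes at most 41.7 mm and 7.16 degrees, less where a joint would pass 70% of its speed; a pose out of reach is approached as far as the arm can. A call with a gripper value outside its range is refused whole. "gripper" is the finger opening in cm, from 0 to 8.54, set as the call begins (left out, the last holds). The fingers move at their own pace and stop on an object; "squeeze" is the grip in N (left out, the last holds). Time passes only in rows, so rows that repeat a pose let the fingers close. It gives the time, the measured TCP pose, the force and the opening at its end, in the units of the state.
- get_obs(): the state, without advancing time (a new reading comes with each control period).
- capture(name): name is "side" or "top"; returns the picture (400x640x3 uint8, red, green, blue); there is no depth.
- camera_info(name): a dict with "K" (3x3 intrinsics, pixels), "R" (3x3) and "t" (3): a world point X has camera coordinates R X + t. Camera axes: x right, y down, z forward; pixel columns grow to the right and rows downward; lengths in m; the calibration is good to about 2 mm. A picture is of the moment at which its call begins. camera_info takes no time and is no camera call.
- hand_in(): hands the job in, once; it reports no verdict.
The state is a dict: "time": time; "joint_positions": joint angles; "joint_vel": joint speeds; "tau": joint torques, N m; "eef_pos": TCP position; "tcp_rot": TCP orientation; "ft_force": force on the tool from outside, world axes, zero at the start; "torque": the same for the moment, N m; "grip_width": finger opening in m.
Only numpy, scipy, OpenCV 4.12 (cv2) and the standard library are available. Lean on these libraries where they do the work, as an engineer would, in place of code of your own. Each camera call takes 0.05 s, during which the arm holds its last target. There are 200 camera calls.

## Working session

There is one attempt and no reset: what is moved stays moved. The work goes in short steps, Python scripts to look and compute and a tool call to move; the robot and the scene stay as the last step left them, time stands still between calls to the robot, and variables do not carry over. Pictures are saved under pics/ and viewed, about 8 in all and at most 12, crops included, and the job is handed in when it is done.

Besides the shell and the picture viewer there is one more tool, called as name(argument=value, ...) on one line, values as JSON. play_rows: Moves the arm, as the interface text tells. Its arguments: {"type":"object","properties":{"plan":{"type":"string"},"gripper":{"type":"number"},"squeeze":{"type":"number"}},"required":["plan"]}

```bash
mkdir -p pics
python3 - <<'E'
from cell import *
import cv2,numpy as np
for n in("top","side"):
    i=capture(n);cv2.imwrite(f"pics/{n}0.png",i[:,:,::-1]);c=camera_info(n);print(n,c["K"],c["R"],c["t"])
o=get_obs();print(o["time"],o["eef_pos"],o["tcp_rot"],o["grip_width"])
E
```

```text
top [[490.75953409   0.         312.59794824]
 [  0.         490.75953409 192.6646545 ]
 [  0.           0.           1.        ]] [[-0.0154976  -0.99957649 -0.02463055]
 [-0.98123873  0.01993852 -0.19176289]
 [ 0.19217277  0.02119659 -0.98113217]] [-0.00502562  0.63239279  1.18066432]
side [[499.9114249    0.         324.85448736]
 [  0.         499.9114249  202.31101706]
 [  0.           0.           1.        ]] [[ 0.97615209 -0.21707988 -0.00184944]
 [-0.14598751 -0.65011518 -0.74567949]
 [ 0.16066966  0.72816659 -0.66630224]] [-0.60821997  0.11664301  1.40751119]
0.1 [0.23857644 0.57741961 0.40369567] [[-9.24219629e-01  3.81860363e-01 -8.61193010e-04]
 [ 3.81861277e-01  9.24218368e-01 -1.54026019e-03]
 [ 2.07766083e-04 -1.75239496e-03 -9.99998443e-01]] 0.08563515812204721
```

View pics/top0.png

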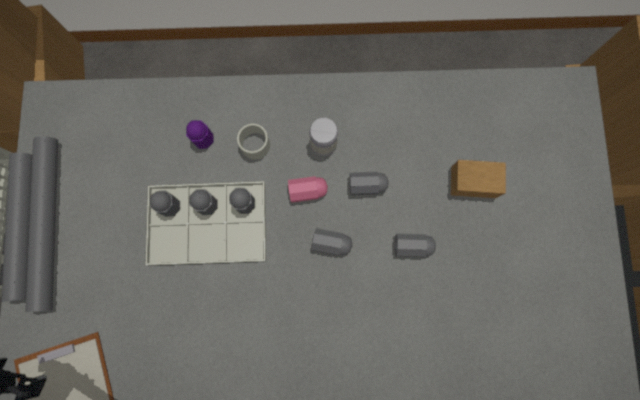

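View pics/side0.png

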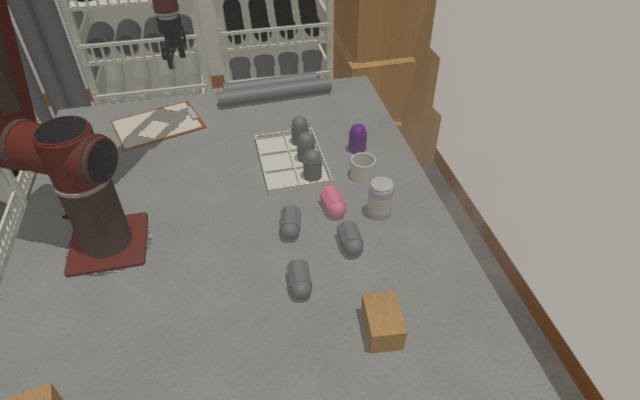

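Top view: the grey caps lie at about (368,183), (331,242) and (415,245), with domes to the right (-y). The pink decoy is at (307,188). The tray's outer corners span roughly (147,183) to (266,264), with stock caps in its upper row. The side view agrees. Next I measure.

```bash
cat > h.py <<'E'
from cell import *
import cv2,numpy as np
def ray(n,uv,z):
    c=camera_info(n);K,R,t=map(np.array,(c["K"],c["R"],c["t"]))
    o=-R.T@t;d=R.T@np.linalg.inv(K)@np.array([uv[0],uv[1],1.]);return o+d*(z-o[2])/d[2]
def proj(n,X):
    c=camera_info(n);p=np.array(c["K"])@(np.array(c["R"])@X+np.array(c["t"]));return p[:2]/p[2]
E
python3 - <<'E'
from h import *
for n in("top","side"):
    im=cv2.imread(f"pics/{n}0.png");hsv=cv2.cvtColor(im,cv2.COLOR_BGR2HSV);g=cv2.cvtColor(im,cv2.COLOR_BGR2GRAY)
    bg=cv2.medianBlur(g,81).astype(int)
    m=((g.astype(int)<bg-18)&(hsv[...,1]<60)).astype(np.uint8)*255
    m=cv2.morphologyEx(m,cv2.MORPH_OPEN,np.ones((3,3)))
    cs,_=cv2.findContours(m,cv2.RETR_EXTERNAL,cv2.CHAIN_APPROX_NONE)
    for c in cs:
        if 250<cv2.contourArea(c)<1600:
            r=cv2.minAreaRect(c);print(n,"dark",cv2.contourArea(c),np.round(r[0],1),np.round(r[1],1),round(r[2],1),"xy@.028",ray(n,r[0],.028)[:2].round(3))
    if n=="top":
        for nm,mm in(("white",(g>150)&(hsv[...,1]<60)),("orange",(hsv[...,1]>110)&(hsv[...,0]<20))):
            cs,_=cv2.findContours(mm.astype(np.uint8),cv2.RETR_EXTERNAL,cv2.CHAIN_APPROX_NONE)
            for c in cs:
                if cv2.contourArea(c)>300:
                    r=cv2.minAreaRect(c);b=cv2.boxPoints(r);print(nm,r,[ray(n,p,.022)[:2].round(4).tolist() for p in b])
        a=cv2.resize(im[150:280,140:460],None,fx=2.5,fy=2.5,interpolation=cv2.INTER_CUBIC);cv2.imwrite("pics/crop0.png",a)
E
```

```text
top dark 945.0 [413.5 246.5] [25. 43.] 90.0 xy@.028 [ 0.495 -0.269]
top dark 521.0 [331.1 243.9] [40.2 25.4] 10.3 xy@.028 [ 0.505 -0.061]
top dark 465.5 [164.3 203.2] [31.  23.1] 41.2 xy@.028 [0.618 0.372]
top dark 584.0 [202.3 203.8] [28.3 26.2] 45.0 xy@.028 [0.615 0.272]
top dark 525.0 [242. 203.] [28. 24.] 90.0 xy@.028 [0.615 0.168]
top dark 921.0 [367.5 185. ] [26. 41.] 90.0 xy@.028 [ 0.656 -0.159]
top dark 280.0 [ 27.8 202.5] [ 4.9 95.2] 2.7 xy@.028 [0.628 0.733]
top dark 442.5 [320.6 150. ] [29.9 22.5] 4.8 xy@.028 [ 0.753 -0.039]
white ((80.27645874023438, 364.4941101074219), (41.21678924560547, 37.203575134277344), 77.47119140625) [[0.2577, 0.6255], [0.2759, 0.5354], [0.1805, 0.5065], [0.1627, 0.5952]]
white ((206.0170440673828, 222.98777770996094), (77.95258331298828, 116.75456237792969), 88.00211334228516) [[0.6665, 0.4234], [0.6711, 0.1145], [0.4676, 0.1068], [0.4624, 0.4062]]
white ((323.5, 129.5), (23.0, 25.0), 90.0) [[0.8447, -0.0144], [0.8431, -0.0816], [0.7788, -0.08], [0.7803, -0.0134]]
orange ((62.53648376464844, 375.75323486328125), (68.60599517822266, 87.8768310546
[... 941 characters left out ...]
8 [0.565 0.656]
side dark 386.5 [239.5  68. ] [22. 21.] 90.0 xy@.028 [0.456 0.929]
side dark 364.5 [264.   65.5] [21. 20.] 90.0 xy@.028 [0.561 0.929]
side dark 368.0 [287.5  63. ] [22. 19.] 90.0 xy@.028 [0.664 0.929]
side dark 355.0 [311.5  61. ] [22. 19.] 90.0 xy@.028 [0.769 0.925]
side dark 878.0 [112.7  30.5] [21.2 55. ] 85.8 xy@.028 [-0.11   1.458]
side dark 1467.5 [172.1  34.2] [54.5 48.3] 50.2 xy@.028 [0.172 1.349]
side dark 357.0 [283.8  13. ] [24.7 17.7] 81.9 xy@.028 [0.737 1.494]
side dark 342.0 [308.1  10.9] [23.9 18.1] 83.7 xy@.028 [0.865 1.494]
side dark 414.0 [257.5  13.2] [28.6 17.8] 80.5 xy@.028 [0.604 1.52 ]
side dark 512.5 [232.4  14.6] [31.4 18.5] 81.9 xy@.028 [0.475 1.53 ]
```

View pics/crop0.png

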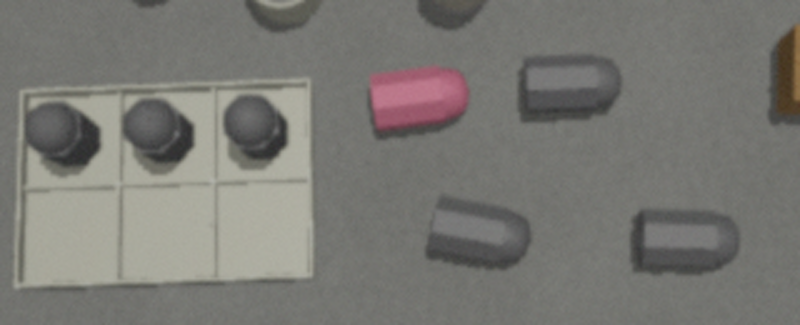

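The crop shows the tray corners at about (20,91), (310,79), (312,277) and (15,287) in crop pixels. The three grey caps are clear, and the rows of ribs are visible. Next come the tray frame, the cap axes and the first motion.

```bash
cat >> h.py <<'E'
from scipy.spatial.transform import Rotation as Ro
def u(a): return np.array([np.cos(np.radians(a)),np.sin(np.radians(a)),0])
UP=np.array([0,0,1.]); B=np.radians(45)
def Rpick(az): # tool points az & down; jaw y = right of az
    z=u(az)*np.sin(B)-UP*np.cos(B); y=np.cross(u(az),UP); return np.c_[np.cross(y,z),y,z]
def Rplace(az): # jaw y = left of az
    z=u(az)*np.cos(B)-UP*np.sin(B); y=np.cross(UP,u(az)); return np.c_[np.cross(y,z),y,z]
G=.155
def row(g,R,o=None):
    "grasp point g, orientation R -> row from present pose"
    o=o or get_obs(); p=np.array(o["eef_pos"]);R0=np.array(o["tcp_rot"])
    d=R0.T@(np.array(g)-G*R[:,2]-p)*100; w=Ro.from_matrix(R0.T@R).as_rotvec()
    return " ".join(f"{v:.1f}" for v in d)+"  "+" ".join(f"{v:.2f}" for v in w)+f"   |d|={np.linalg.norm(d):.1f}cm ang={np.degrees(np.linalg.norm(w)):.0f}"
def log():
    o=get_obs();print("t",round(o["time"],2),"grasp",(np.array(o["eef_pos"])+G*np.array(o["tcp_rot"])[:,2]).round(4),"q",np.round(o["joint_positions"],2),"F",np.round(o["ft_force"],1),"w",round(o["grip_width"],4));return o
E
python3 - <<'E'
from h import *
cr=np.array([[20,91],[310,79],[312,277],[15,287]])/2.5+[140,150]
P=np.array([ray("top",c,.022)[:2] for c in cr]);print(P.round(4),np.linalg.norm(P-np.roll(P,-1,0),axis=1))
# refine with side view white mask
for n in("top","side"):
    im=cv2.imread(f"pics/{n}0.png");hsv=cv2.cvtColor(im,cv2.COLOR_BGR2HSV);g=cv2.cvtColor(im,cv2.COLOR_BGR2GRAY)
    m=((g>105)&(hsv[...,1]<50)).astype(np.uint8)
    m=cv2.morphologyEx(m,cv2.MORPH_CLOSE,np.ones((5,5)))
    cs,_=cv2.findContours(m,cv2.RETR_EXTERNAL,cv2.CHAIN_APPROX_NONE)
    for c in cs:
        x,y,w,h=cv2.boundingRect(c)
        if 50<w<140 and 40<h<110: 
            q=cv2.approxPolyDP(cv2.convexHull(c),5,True)[:,0];print(n,q.tolist(),[ray(n,p,.022)[:2].round(3).tolist() for p in q])
    bg=cv2.medianBlur(g,81).astype(int)
    m=((g.astype(int)<bg-14)&(hsv[...,1]<60)).astype(np.uint8)
    m=cv2.morphologyEx(m,cv2.MORPH_OPEN,np.ones((3,3)))
    cs,_=cv2.findContours(m,cv2.RETR_EXTERNAL,cv2.CHAIN_APPROX_NONE)
    for c in cs:
        ctr=ray(n,cv2.minAreaRect(c)[0],.028)
        if 250<cv2.contourArea(c)<1600 and .4<ctr[0]<.7 and -.35<ctr[1]<0:
            W=np.array([ray(n,p,.028)[:2] for p in c[:,0]]); r=cv2.minAreaRect((W*1000).astype(np.float32)); b=cv2.boxPoints(r)
            e=[b[1]-b[0],b[2]-b[1]];e=max(e,key=np.linalg.norm);e=e*np.sign(-e[1]);print(n,"cap",np.round(r[0]),np.round(r[1]),"dome az",np.degrees(np.arctan2(e[1],e[0])).round(1))
E
```

```text
[[0.6656 0.4189]
 [0.6721 0.1119]
 [0.4654 0.1091]
 [0.4604 0.414 ]] [0.30712178 0.2067112  0.30490827 0.20521423]
top cap [ 495. -269.] [109.  63.] dome az -91.0
top cap [505. -62.] [104.  66.] dome az -102.2
top cap [ 656. -159.] [107.  69.] dome az -91.2
side cap [ 493. -270.] [137.  65.] dome az -93.6
side cap [ 655. -158.] [ 74. 143.] dome az -88.8
side cap [506. -59.] [147.  61.] dome az -101.9
```

Run:
```python
from h import *
log()
print(row([.45,.05,.25],Rpick(78)))
print(row([.45,.05,.25],Rpick(40)))
for az in(0,20,35):print(az,np.degrees(Ro.from_matrix(Rpick(78).T@Rplace(az)).magnitude()))
```

```text
t 0.1 grasp [0.2384 0.5772 0.2487] q [ 1.05  0.22  1.53 -0.    1.39 -0.13] F [ 0.3 -0.4 -0. ] w 0.0856
-41.7 -51.4 4.5  -0.54 0.65 1.31   |d|=66.4cm ang=90
-34.6 -50.4 4.5  -0.80 0.49 1.93   |d|=61.3cm ang=123
0 127.15374268007297
20 139.90340084326138
35 149.96008285188907
```

play_rows(plan="-41.7 -51.4 4.5 -0.54 0.65 1.31;-41.7 -51.4 4.5 -0.54 0.65 1.31;-41.7 -51.4 4.5 -0.54 0.65 1.31;-41.7 -51.4 4.5 -0.54 0.65 1.31;-41.7 -51.4 4.5 -0.54 0.65 1.31;-41.7 -51.4 4.5 -0.54 0.65 1.31;-41.7 -51.4 4.5 -0.54 0.65 1.31;-41.7 -51.4 4.5 -0.54 0.65 1.31", gripper=8.5, squeeze=40)

```text
time: 0.77
eef_pos: [0.3332, 0.2573, 0.3817]
tcp_rot: [[-0.301, 0.953, -0.026], [0.82, 0.273, 0.503], [0.487, 0.13, -0.864]]
ft_force: [1.2, -0.4, 0.2]
grip_width: 0.0853
```

Run:
```python
from h import *
o=log();R=Rpick(78)
print(row(np.array([.505,-.061,.03])-.12*R[:,2],R));
print(np.round(o["eef_pos"],4),np.round(o["tcp_rot"],3))
```

```text
t 0.77 grasp [0.3292 0.3352 0.2478] q [ 0.27 -0.37  2.17  0.54  1.26 -0.19] F [ 1.2 -0.4  0.2] w 0.0853
-53.3 -3.4 -12.3  -0.19 0.23 0.47   |d|=54.8cm ang=32
[0.3332 0.2573 0.3817] [[-0.301  0.953 -0.026]
 [ 0.82   0.273  0.503]
 [ 0.487  0.13  -0.864]]
```

play_rows(plan="-53.3 -3.4 -12.3 -0.19 0.23 0.47;-53.3 -3.4 -12.3 -0.19 0.23 0.47;-53.3 -3.4 -12.3 -0.19 0.23 0.47;-53.3 -3.4 -12.3 -0.19 0.23 0.47;-53.3 -3.4 -12.3 -0.19 0.23 0.47;-53.3 -3.4 -12.3 -0.19 0.23 0.47;-53.3 -3.4 -12.3 -0.19 0.23 0.47;-53.3 -3.4 -12.3 -0.19 0.23 0.47")

```text
time: 1.43
eef_pos: [0.4128, -0.0526, 0.2856]
tcp_rot: [[0.151, 0.978, 0.146], [0.695, -0.21, 0.688], [0.703, -0.003, -0.711]]
ft_force: [0.4, 0.5, 0.7]
grip_width: 0.085
```

Run:
```python
from h import *
o=log();R=Rpick(78)
q=o["joint_positions"]
C=Ro.from_euler('Z',90,degrees=True)
M=Ro.from_euler('ZYZYZ',[q[0],q[1]+q[2],q[3],q[4],q[5]])*C
print("model err deg",np.degrees((M.inv()*Ro.from_matrix(o["tcp_rot"])).magnitude()))
print(row(np.array([.505,-.061,.03])-.12*R[:,2],R));
print(np.round(o["eef_pos"],4))
```

```text
t 1.43 grasp [0.4354 0.0541 0.1754] q [-0.58 -0.08  2.18  0.72  1.43 -0.62] F [0.4 0.5 0.7] w 0.085Traceback (most recent call last):
  File "<stdin>", line 5, in <module>
  File "scipy/spatial/transform/_rotation.pyx", line 1413, in scipy.spatial.transform._rotation.Rotation.from_euler
ValueError: Expected axis specification to be a non-empty string of upto 3 characters, got ZYZYZ
```

```bash
cat >> h.py <<'E'
Z=lambda a:Ro.from_euler('Z',a).as_matrix()
Y=lambda a:Ro.from_euler('Y',a).as_matrix()
def fkR(q): return Z(q[0])@Y(q[1]+q[2])@Z(q[3])@Y(q[4])@Z(q[5])@Z(np.pi/2)
def A(q):
    ex,ez=np.eye(3)[0],UP;T=Z(q[0]);S=T@Y(q[1]+q[2])
    return np.c_[T@ex,ez,T@Y(q[1])@ez,S@ex,S@ez,fkR(q)[:,2]]
E
python3 - <<'E'
from h import *
o=log();R=Rpick(78);q=o["joint_positions"]
print("rot err",np.degrees(Ro.from_matrix(fkR(q).T@np.array(o["tcp_rot"])).magnitude()))
qs=[[1.053,.22,1.526,0,1.395,-.126],[0.27,-0.37,2.17,0.54,1.26,-0.19],q]
ps=[[.2386,.5774,.4037],[.3332,.2573,.3817],o["eef_pos"]]
M=np.vstack([A(k) for k in qs]);L,res,rk,sv=np.linalg.lstsq(M,np.ravel(ps),rcond=None);print(L.round(3),rk,sv.round(2),(M@L-np.ravel(ps)).round(3))
print(row(np.array([.505,-.061,.03])-.12*R[:,2],R))
E
```

```text
t 1.43 grasp [0.4354 0.0541 0.1754] q [-0.58 -0.08  2.18  0.72  1.43 -0.62] F [0.4 0.5 0.7] w 0.085
rot err 1.1400899900888129e-14
[-0.083  0.25   0.454 -0.108  0.594  0.296] 6 [3.35 2.45 0.76 0.38 0.19 0.16] [ 0.068 -0.038 -0.004  0.003 -0.014  0.005  0.005  0.008 -0.001]
-17.3 9.2 -8.6  -0.00 0.01 -0.00   |d|=21.4cm ang=0
```

play_rows(plan="-17.3 9.2 -8.6 0 0.01 0;-17.3 9.2 -8.6 0 0.01 0;-17.3 9.2 -8.6 0 0.01 0;-17.3 9.2 -8.6 0 0.01 0;-17.3 9.2 -8.6 0 0.01 0;-17.3 9.2 -8.6 0 0.01 0;-17.3 9.2 -8.6 0 0.01 0")

```text
time: 2.02
eef_pos: [0.4641, -0.2534, 0.2231]
tcp_rot: [[0.153, 0.977, 0.148], [0.687, -0.213, 0.695], [0.711, -0.005, -0.703]]
ft_force: [1.7, 0.6, 0.8]
grip_width: 0.0852
```

Run:
```python
from h import *
o=log();R=Rpick(78);q=o["joint_positions"]
qs=[[1.053,.22,1.526,0,1.395,-.126],[0.27,-0.37,2.17,0.54,1.26,-0.19],[-.58,-.08,2.18,.72,1.43,-.62],q]
ps=[[.2386,.5774,.4037],[.3332,.2573,.3817],[0.4128, -0.0526, 0.2856],o["eef_pos"]]
A2=lambda k:np.c_[A(k),Z(k[0])[:,1]]
M=np.vstack([A2(k) for k in qs]);L,res,rk,sv=np.linalg.lstsq(M,np.ravel(ps),rcond=None);print(L.round(3),rk,sv.round(2),(M@L-np.ravel(ps)).round(3))
print("grasp",row(np.array([.505,-.061,.030]),R))
i=capture("side");p=proj("side",[.48,-.1,.05]).astype(int);print(p)
cv2.imwrite("pics/s1.png",cv2.resize(i[p[1]-90:p[1]+90,p[0]-120:p[0]+120,::-1],None,fx=3,fy=3,interpolation=cv2.INTER_CUBIC))
```

```text
t 2.02 grasp [ 0.487  -0.1457  0.1141] q [-0.83  0.37  1.81  0.62  1.5  -0.84] F [1.7 0.6 0.8] w 0.0852
[0.001 0.308 0.411 0.05  0.545 0.161 0.079] 7 [3.86 2.82 2.13 0.52 0.43 0.26 0.22] [-0.    -0.     0.001  0.001 -0.002 -0.001 -0.     0.002 -0.     0.001
 -0.     0.   ]
grasp 0.2 -0.0 12.1  0.00 -0.01 -0.01   |d|=12.1cm ang=0
[282 229]
```

View pics/s1.png

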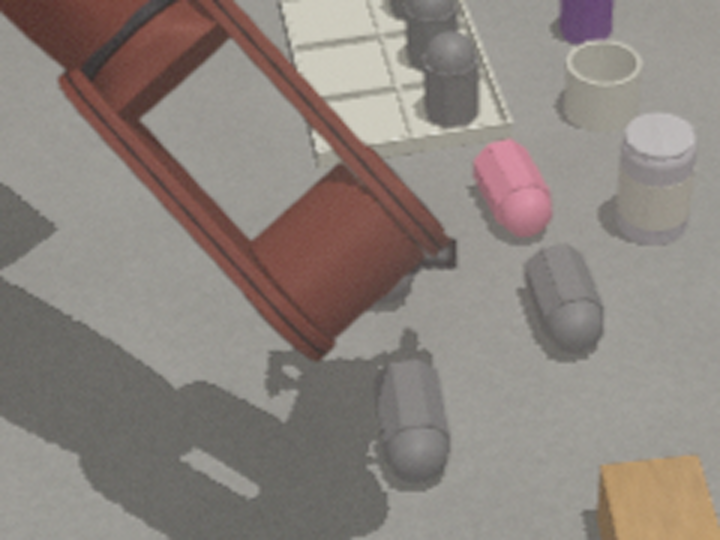

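The side crop shows the gripper astride cap B under the forearm, with the pads clear of the other caps. My kinematic fit is good to 1-2 mm, so I use it to check reach for the picks and placements.

```bash
cat >> h.py <<'E'
from scipy.optimize import least_squares
LK=np.array([.001,.308,.411,.05,.545,.161,.079])
lo=np.array([-2.98,-.91,.09,-1.24,.2,-2.68]);hi=np.array([2.98,2.08,2.57,4.39,2.65,2.68])
def ik(g,R,q0):
    p=np.array(g)-G*R[:,2]
    f=lambda q:np.r_[(np.c_[A(q),Z(q[0])[:,1]]@LK-p)*5,(fkR(q)-R).ravel()]
    s=least_squares(f,np.clip(q0,lo+.01,hi-.01),bounds=(lo,hi));return s.x,np.sqrt(2*s.cost)
CAPS={"B":([.505,-.061,.030],78),"A":([.656,-.159,.030],89),"C":([.495,-.270,.030],88)}
FR={1:[.5140,.3626],2:[.5159,.2626],3:[.5178,.1626]}
E
python3 - <<'E'
from h import *
q0=get_obs()["joint_positions"]
for k,(g,az) in CAPS.items():
    for dz in(0,.1): x,e=ik(np.array(g)+[0,0,dz],Rpick(az),q0);print(k,dz,x.round(2),round(e,4))
for k,c in FR.items():
    for az in(0,15,30):
        for h in(.056,.13):
            x,e=min((ik([*c,h],Rplace(az),qq) for qq in([.5,.2,2,0,1,-1.5],[.3,.2,2,.8,1,-2.],[.3,.2,2,-.5,1,-1.])),key=lambda t:t[1]);print(k,az,h,x.round(2),round(e,4))
E
```

```text
B 0 [-0.7   0.46  1.9   0.71  1.3  -0.87] 0.0
B 0.1 [-0.7   0.27  1.9   0.68  1.44 -0.75] 0.0
A 0 [-0.64  0.85  1.26  0.61  1.56 -0.8 ] 0.0
A 0.1 [-0.64  0.72  1.26  0.62  1.66 -0.72] 0.0
C 0 [-0.91  0.73  1.46  0.47  1.6  -1.02] 0.0
C 0.1 [-0.91  0.59  1.46  0.48  1.72 -0.95] 0.0
1 0 0.056 [ 0.72  0.27  2.08 -1.24  0.51  0.2 ] 0.0442
1 0 0.13 [ 0.72  0.12  2.09 -1.07  0.56 -0.02] 0.0
1 15 0.056 [ 0.6   0.18  2.18 -1.24  0.24 -0.08] 0.0779
1 15 0.13 [ 0.61  0.03  2.18 -0.96  0.3  -0.39] 0.0
1 30 0.056 [ 0.41  0.12  2.22  1.03  0.2  -2.68] 0.1932
1 30 0.13 [ 0.46 -0.03  2.22  0.25  0.2  -1.86] 0.0473
2 0 0.056 [ 0.52  0.11  2.26 -1.24  0.36  0.06] 0.0904
2 0 0.13 [ 0.53 -0.06  2.27 -1.05  0.42 -0.17] 0.0
2 15 0.056 [ 0.43  0.05  2.32 -1.24  0.2  -0.2 ] 0.1479
2 15 0.13 [ 0.38 -0.14  2.34 -0.48  0.2  -1.01] 0.0201
2 30 0.056 [ 0.24  0.    2.34  0.92  0.2  -2.68] 0.1539
2 30 0.13 [ 0.21 -0.16  2.36  0.88  0.28 -2.66] 0.0
3 0 0.056 [ 0.27 -0.04  2.4  -1.24  0.2  -0.13] 0.0914
3 0 0.13 [ 0.27 -0.22  2.41 -0.79  0.27 -0.6 ] 0.0
3 15 0.056 [ 0.06 -0.11  2.44  0.97  0.2  -2.68] 0.1449
3 15 0.13 [ 0.08 -0.28  2.45  0.59  0.23 -2.27] 0.0
3 30 0.056 [ 0.02 -0.1   2.4   0.77  0.31 -2.68] 0.2751
3 30 0.13 [-0.03 -0.28  2.41  0.76  0.47 -2.68] 0.1334
```

play_rows(plan="0.2 0 3 0 0 0;0.2 0 6 0 0 -0.01;0.2 0 9 0 -0.01 -0.01;0.2 0 12.1 0 -0.01 -0.01;0.2 0 12.1 0 -0.01 -0.01;0.2 0 12.1 0 -0.01 -0.01")

```text
time: 2.57
eef_pos: [0.4809, -0.163, 0.1397]
tcp_rot: [[0.143, 0.98, 0.141], [0.694, -0.201, 0.691], [0.706, -0.001, -0.709]]
ft_force: [0.7, 0.1, 0.5]
grip_width: 0.0853
```

```bash
python3 -c "
from h import *
o=log();g,az=CAPS['B'];print(row(g,Rpick(az)))"
```

```text
t 2.57 grasp [ 0.5028 -0.0559  0.0299] q [-0.69  0.46  1.91  0.71  1.29 -0.87] F [0.7 0.1 0.5] w 0.0853
-0.3 0.2 -0.3  -0.01 0.00 0.00   |d|=0.5cm ang=0
```

The grasp is in position on cap B, with a residual of about 5 mm along the axis. The outward placing azimuth is near a wrist limit, so I scan azimuths and tilts before closing.

```bash
cat > scan.py <<'E'
from h import *
import h
seeds=[[.5,.2,2,0,1,-1.5],[.3,.2,2,1,1.3,-2.],[.5,.4,1.8,-1,1.5,0],[.8,.4,1.8,3,1.5,0],[.3,.2,2,2,1.3,2]]
for b in(35,45,55):
  h.B=np.radians(b)
  for s in(1,-1):
    F=np.diag([s,s,1])
    for az in range(-150,181,30):
        out=[]
        for k,c in FR.items():
            x,e=min((ik([*c,.056],Rplace(az)@F,qq) for qq in seeds),key=lambda t:t[1])
            out.append((round(e,3),x.round(2)))
        if sum(o[0]<.01 for o in out)>=2: print(b,s,az,*[(o[0],*o[1].tolist()) if o[0]<.01 else o[0] for o in out])
    for k,(g,az) in CAPS.items():
        x,e=min((ik(g,Rpick(az)@F,qq) for qq in [[-.7,.46,1.9,.7,1.3,-.87*s+1.5*(s<0)]]+seeds),key=lambda t:t[1]);print("pick",b,s,k,round(e,3),x.round(2))
E
timeout 500 python3 scan.py
```

```text
35 1 -150 (np.float64(0.0), 0.5, 1.19, 0.7, -0.03, 2.2, 1.54) (np.float64(0.0), 0.39, 1.06, 0.94, -0.12, 2.09, 1.43) (np.float64(0.0), 0.28, 0.97, 1.1, -0.22, 2.01, 1.33)
35 1 -120 (np.float64(0.0), 0.65, 1.15, 0.79, -0.38, 2.1, 1.14) (np.float64(0.0), 0.55, 0.99, 1.06, -0.44, 1.95, 1.1) (np.float64(0.0), 0.43, 0.87, 1.26, -0.51, 1.83, 1.04)
35 1 -90 (np.float64(0.0), 0.78, 0.99, 1.07, -0.64, 1.82, 0.87) (np.float64(0.0), 0.68, 0.84, 1.33, -0.69, 1.68, 0.87) (np.float64(0.0), 0.56, 0.71, 1.54, -0.76, 1.55, 0.85)
35 1 -60 (np.float64(0.0), 0.88, 0.78, 1.43, -0.88, 1.46, 0.71) (np.float64(0.0), 0.77, 0.63, 1.67, -0.96, 1.33, 0.74) (np.float64(0.0), 0.64, 0.51, 1.87, -1.05, 1.21, 0.75)
35 1 0 0.083 (np.float64(0.0), 0.58, 0.2, 2.32, 4.24, 0.53, 0.89) (np.float64(0.0), 0.3, 0.08, 2.47, 3.77, 0.42, 1.16)
35 1 30 (np.float64(0.0), 0.46, 0.21, 2.31, 2.99, 0.34, 1.68) (np.float64(0.0), 0.18, 0.11, 2.44, 2.42, 0.43, 2.04) (np.float64(0.0), -0.16, 0.06, 2.5, 1.96, 0.59, 2.25)
35 1 60 (np.float64(0.0), 0.15, 0.28, 2.22, 1.67, 0.7, 2.39) (np.float64(0.0), -0.11, 0.24, 2.27, 1.48, 0.85, 2.37) (np
[... 9606 characters left out ...]
 1.12, -0.57)
55 -1 120 (np.float64(0.0), 0.2, 0.53, 1.63, 0.61, 1.26, -0.6) (np.float64(0.0), 0.04, 0.49, 1.7, 0.55, 1.31, -0.72) (np.float64(0.0), -0.12, 0.48, 1.72, 0.49, 1.37, -0.85)
55 -1 150 (np.float64(0.0), 0.28, 0.7, 1.37, 0.42, 1.53, -0.89) (np.float64(0.0), 0.14, 0.64, 1.47, 0.36, 1.54, -1.02) (np.float64(0.0), -0.01, 0.61, 1.51, 0.29, 1.56, -1.14)
55 -1 180 (np.float64(0.0), 0.38, 0.83, 1.17, 0.22, 1.72, -1.22) (np.float64(0.0), 0.25, 0.75, 1.3, 0.15, 1.69, -1.34) (np.float64(0.0), 0.12, 0.69, 1.39, 0.07, 1.67, -1.47)
pick 55 -1 B 0.0 [-0.75  0.57  1.85  0.79  1.42  2.18]
pick 55 -1 A 0.0 [-0.67  0.95  1.18  0.71  1.69  2.31]
pick 55 -1 C 0.0 [-0.94  0.85  1.37  0.54  1.74  2.1 ]
```

Tilt 45° with placing azimuth around -75° (hand on the +y side, filling cells 3, 2, 1) is comfortable for every joint. I make a small correction, then grip.

play_rows(plan="-0.3 0.2 -0.3 -0.01 0 0;-0.3 0.2 -0.3 -0.01 0 0;-0.3 0.2 -0.3 -0.01 0 0")

```text
time: 2.82
eef_pos: [0.4826, -0.1686, 0.1411]
tcp_rot: [[0.141, 0.978, 0.153], [0.695, -0.208, 0.688], [0.705, 0.009, -0.709]]
ft_force: [-0.5, -1.0, 0.3]
grip_width: 0.0847
```

play_rows(plan="0 0 0 0 0 0;0 0 0 0 0 0;0 0 0 0 0 0;0 0 0 0 0 0;0 0 0 0 0 0;0 0 0 0 0 0;0 0 0 0 0 0;0 0 0 0 0 0", gripper=4.5, squeeze=40)

```text
time: 3.48
eef_pos: [0.4829, -0.1693, 0.1419]
tcp_rot: [[0.141, 0.978, 0.154], [0.695, -0.209, 0.688], [0.705, 0.01, -0.71]]
ft_force: [-1.1, -2.9, 6.2]
grip_width: 0.0555
```

Run:
```python
from h import *
o=log();R=np.array(o["tcp_rot"]);g=np.array(o["eef_pos"])+G*R[:,2]
print(row(g+[0,0,.09],R)); print(row([.50,.05,.17],Rplace(-75)))
```

```text
t 3.48 grasp [ 0.5068 -0.0627  0.0319] q [-0.7   0.46  1.9   0.71  1.29 -0.87] F [-1.1 -2.9  6.2] w 0.0555
6.3 0.1 -6.4  0.00 0.00 0.00   |d|=9.0cm ang=0
32.2 -7.7 12.4  0.01 -1.53 -0.52   |d|=35.3cm ang=93
```

play_rows(plan="3 0.1 -3 0 0 0;6.3 0.1 -6.4 0 0 0;6.3 0.1 -6.4 0 0 0;6.3 0.1 -6.4 0 0 0")

```text
time: 3.82
eef_pos: [0.4841, -0.1707, 0.2346]
tcp_rot: [[0.138, 0.978, 0.158], [0.698, -0.209, 0.685], [0.702, 0.016, -0.712]]
ft_force: [-0.3, -1.4, -0.2]
grip_width: 0.0554
```

Run:
```python
from h import *
o=log()
print(row([.50,.08,.17],Rplace(-75)));print(row([*FR[3],.15],Rplace(-75)))
```

```text
t 3.82 grasp [ 0.5085 -0.0646  0.1243] q [-0.7   0.28  1.9   0.69  1.42 -0.76] F [-0.3 -1.4 -0.2] w 0.0554
27.9 -8.6 21.0  0.02 -1.53 -0.52   |d|=36.0cm ang=93
32.5 -8.6 28.4  0.02 -1.53 -0.52   |d|=44.0cm ang=93
```

Run:
```python
from h import *
o=log()
print(row([.50,.05,.21],Rplace(-75)))
```

```text
t 3.82 grasp [ 0.5085 -0.0646  0.1243] q [-0.7   0.28  1.9   0.69  1.42 -0.76] F [-0.3 -1.4 -0.2] w 0.0554
28.6 -7.9 16.1  0.02 -1.53 -0.52   |d|=33.8cm ang=93
```

play_rows(plan="2.2 -0.6 1.2 0 -0.12 -0.04;4.4 -1.2 2.5 0 -0.24 -0.08;6.6 -1.8 3.7 0 -0.35 -0.12;8.8 -2.4 5 0 -0.47 -0.16;11 -3 6.2 0.01 -0.59 -0.2;13.2 -3.6 7.4 0.01 -0.71 -0.24;15.4 -4.2 8.7 0.01 -0.82 -0.28;17.6 -4.9 9.9 0.01 -0.94 -0.32")

```text
time: 4.48
eef_pos: [0.4752, 0.0314, 0.2859]
tcp_rot: [[-0.07, 0.991, 0.112], [0.98, 0.089, -0.179], [-0.188, 0.097, -0.977]]
ft_force: [-0.6, 0.2, -2.3]
grip_width: 0.0553
```

Run:
```python
from h import *
o=log()
print(row([*FR[3],.15],Rplace(-75)))
```

```text
t 4.48 grasp [0.4925 0.0036 0.1344] q [-0.04 -0.05  2.06 -0.21  1.02 -0.02] F [-0.6  0.2 -2.3] w 0.0553
23.6 3.3 -1.5  0.01 -0.59 -0.20   |d|=23.9cm ang=35
```

play_rows(plan="4 0.5 -0.3 0 -0.12 -0.04;8 1.1 -0.5 0 -0.24 -0.08;12 1.6 -0.7 0 -0.36 -0.12;16 2.2 -1 0 -0.48 -0.16;20 2.8 -1.2 0.01 -0.59 -0.2;23.6 3.3 -1.5 0.01 -0.59 -0.2;23.6 3.3 -1.5 0.01 -0.59 -0.2;23.6 3.3 -1.5 0.01 -0.59 -0.2")

```text
time: 5.15
eef_pos: [0.4886, 0.2701, 0.2562]
tcp_rot: [[-0.19, 0.965, 0.179], [0.678, 0.261, -0.688], [-0.71, -0.01, -0.704]]
ft_force: [0.4, -0.3, -0.8]
grip_width: 0.0552
```

Run:
```python
from h import *
o=log()
print(row([*FR[3],.06],Rplace(-75)))
for n in("top","side"):
    i=capture(n);p=proj(n,[.53,.19,.12]).astype(int)
    c=i[max(0,p[1]-90):p[1]+90,max(0,p[0]-90):p[0]+90,::-1];a=c if n=="top" else np.hstack([cv2.resize(a,(400,400)),cv2.resize(c,(400,400))])
cv2.imwrite("pics/p1.png",a)
```

```text
t 5.15 grasp [0.5164 0.1635 0.1471] q [ 0.56  0.37  1.74 -0.76  1.39  0.57] F [ 0.4 -0.3 -0.8] w 0.0552
6.0 0.1 6.2  -0.01 0.00 0.01   |d|=8.7cm ang=1
```

View pics/p1.png

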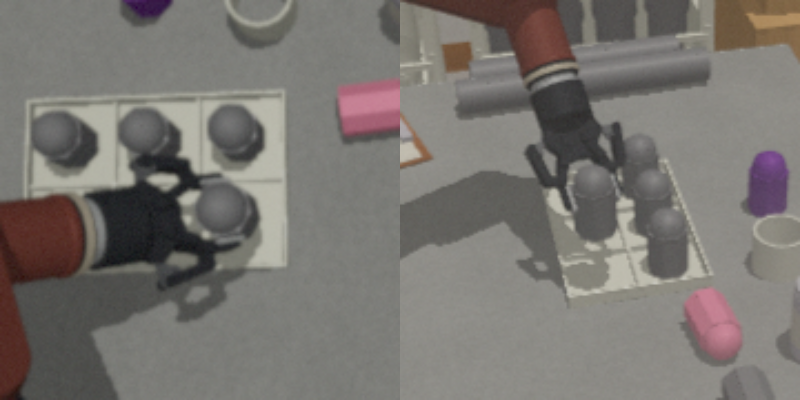

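The cap hangs upright over front cell 3: dome at about (222,207) in the left panel, and vertical in the right one. I lower it until contact.

Run:
```python
from h import *
g=np.array([*FR[3],.06])+[-.001,.004,0]
print(row(g,Rplace(-75)))
```

```text
6.6 0.1 5.9  -0.01 0.00 0.00   |d|=8.8cm ang=1
```

play_rows(plan="1.9 0.1 1.2 -0.01 0 0;3.5 0.1 2.8 -0.01 0 0;5.1 0.1 4.4 -0.01 0 0;6.6 0.1 5.9 -0.01 0 0;6.6 0.1 5.9 -0.01 0 0;6.6 0.1 5.9 -0.01 0 0;6.6 0.1 5.9 -0.01 0 0")

```text
time: 5.83
eef_pos: [0.4889, 0.2713, 0.1704]
tcp_rot: [[-0.185, 0.965, 0.187], [0.679, 0.262, -0.686], [-0.711, 0.0, -0.704]]
ft_force: [0.3, 0.5, -0.7]
grip_width: 0.0552
```

Run:
```python
from h import *
o=log()
g=np.array([*FR[3],.052])+[-.001,.004,0]
print(row(g,Rplace(-75)))
```

```text
t 5.83 grasp [0.5178 0.165  0.0613] q [ 0.56  0.51  1.75 -0.79  1.28  0.69] F [ 0.3  0.5 -0.7] w 0.0552
0.7 -0.0 0.5  0.00 0.00 0.00   |d|=0.9cm ang=0
```

play_rows(plan="0.2 0 0.2 0 0 0;0.4 0 0.3 0 0 0;0.6 0 0.5 0 0 0;0.6 0 0.5 0 0 0")

```text
time: 6.17
eef_pos: [0.4893, 0.2723, 0.1637]
tcp_rot: [[-0.184, 0.965, 0.188], [0.679, 0.263, -0.685], [-0.711, 0.002, -0.703]]
ft_force: [0.8, 0.0, 1.4]
grip_width: 0.0555
```

play_rows(plan="0.15 0 0.15 0 0 0;0.15 0 0.15 0 0 0")

```text
time: 6.33
eef_pos: [0.4894, 0.2726, 0.1634]
tcp_rot: [[-0.182, 0.965, 0.188], [0.677, 0.262, -0.687], [-0.713, 0.002, -0.702]]
ft_force: [-4.7, 0.7, 11.1]
grip_width: 0.0556
```

Contact (11 N). Release with a modest opening, then back out along the tool axis.

play_rows(plan="0 0 0 0 0 0;0 0 0 0 0 0;0 0 0 0 0 0;0 0 0 0 0 0;0 0 0 0 0 0", gripper=7.2)

```text
time: 6.75
eef_pos: [0.4894, 0.2725, 0.1632]
tcp_rot: [[-0.183, 0.965, 0.188], [0.677, 0.262, -0.687], [-0.713, 0.002, -0.702]]
ft_force: [-0.3, -0.5, -0.7]
grip_width: 0.072
```

play_rows(plan="0 0 -2 0 0 0;0 0 -5 0 0 0;0 0 -8 0 0 0;0 0 -12 0 0 0;0 0 -14 0 0 0;0 0 -14 0 0 0")

```text
time: 7.25
eef_pos: [0.4634, 0.3721, 0.2657]
tcp_rot: [[-0.18, 0.964, 0.195], [0.68, 0.265, -0.683], [-0.71, 0.009, -0.704]]
ft_force: [0.8, 0.4, -0.3]
grip_width: 0.0723
```

Run:
```python
from h import *
o=log()
for n in("top",):
    i=capture(n);p=proj(n,[.53,.2,.05]).astype(int)
    cv2.imwrite("pics/t2.png",cv2.resize(i[p[1]-90:p[1]+90,p[0]-120:p[0]+120,::-1],None,fx=2.5,fy=2.5))
R=Rpick(88);g=np.array(CAPS["C"][0])
print("way",row(g+[0,.1,.2],R))
```

```text
t 7.25 grasp [0.4935 0.2662 0.1566] q [ 0.72  0.46  1.6  -0.7   1.51  0.65] F [ 0.8  0.4 -0.3] w 0.0723
way -50.1 -14.4 39.7  0.01 1.56 0.34   |d|=65.5cm ang=92
```

View pics/t2.png

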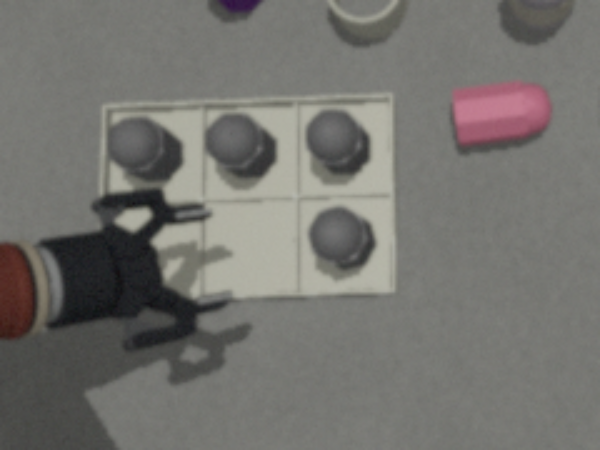

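The cap stands in front cell 3: dome at (338,237), straight in front of stock3 at (333,136), and the gap agrees with the pitch to about 4 px (4 mm). Next is cap C.

```bash
cat >> h.py <<'E'
def half(R1,f=.5,o=None):
    R0=np.array(get_obs()["tcp_rot"]);return R0@Ro.from_rotvec(f*Ro.from_matrix(R0.T@R1).as_rotvec()).as_matrix()
E
python3 - <<'E'
from h import *
print("half",row([.43,.10,.22],half(Rpick(88))))
E
```

```text
half -25.5 -11.3 9.9  0.00 0.78 0.17   |d|=29.6cm ang=46
```

play_rows(plan="-3.5 -1.6 1 0 0.05 0.02;-7 -3.2 2.6 0 0.15 0.04;-11 -4.8 4.2 0 0.27 0.06;-14.6 -6.5 5.7 0 0.39 0.08;-18.2 -8 7.1 0 0.51 0.11;-22 -9.7 8.5 0 0.62 0.13;-25.5 -11.3 9.9 0 0.73 0.16;-25.5 -11.3 9.9 0 0.78 0.17", gripper=8.5)

```text
time: 7.97
eef_pos: [0.4191, 0.094, 0.3757]
tcp_rot: [[-0.106, 0.992, 0.074], [0.994, 0.106, 0.007], [-0.001, 0.074, -0.997]]
ft_force: [0.2, 0.3, 0.1]
grip_width: 0.0851
```

Run:
```python
from h import *
log();R=Rpick(88)
print("pre",row(np.array(CAPS["C"][0])-.12*R[:,2],R))
```

```text
t 7.97 grasp [0.4306 0.0951 0.2211] q [ 0.03 -0.28  2.07  0.    1.28 -0.07] F [0.2 0.3 0.1] w 0.0851
pre -56.2 -0.2 15.2  0.01 0.78 0.16   |d|=58.3cm ang=46
```

play_rows(plan="-56.2 -0.2 15.2 0.01 0.78 0.16;-56.2 -0.2 15.2 0.01 0.78 0.16;-56.2 -0.2 15.2 0.01 0.78 0.16;-56.2 -0.2 15.2 0.01 0.78 0.16;-56.2 -0.2 15.2 0.01 0.78 0.16;-56.2 -0.2 15.2 0.01 0.78 0.16;-56.2 -0.2 15.2 0.01 0.78 0.16;-56.2 -0.2 15.2 0.01 0.78 0.16")

```text
time: 8.63
eef_pos: [0.4564, -0.2232, 0.2857]
tcp_rot: [[0.027, 0.999, 0.028], [0.701, -0.039, 0.712], [0.712, 0.001, -0.702]]
ft_force: [0.5, 0.2, 0.1]
grip_width: 0.0852
```

Run:
```python
from h import *
log();R=Rpick(88)
print("pre",row(np.array(CAPS["C"][0])-.10*R[:,2],R))
```

```text
t 8.63 grasp [ 0.4607 -0.1129  0.1769] q [-0.78  0.26  1.82  0.55  1.65 -0.87] F [0.5 0.2 0.1] w 0.0852
pre -21.2 4.1 -10.8  0.00 -0.01 -0.00   |d|=24.1cm ang=0
```

play_rows(plan="-21.2 4.1 -10.8 0 -0.01 0;-21.2 4.1 -10.8 0 -0.01 0;-21.2 4.1 -10.8 0 -0.01 0;-21.2 4.1 -10.8 0 -0.01 0;-21.2 4.1 -10.8 0 -0.01 0;-21.2 4.1 -10.8 0 -0.01 0;-21.2 4.1 -10.8 0 -0.01 0;-21.2 4.1 -10.8 0 -0.01 0")

```text
time: 9.3
eef_pos: [0.4862, -0.4517, 0.2057]
tcp_rot: [[0.033, 0.999, 0.028], [0.705, -0.043, 0.708], [0.709, -0.004, -0.706]]
ft_force: [-0.8, 1.1, 0.2]
grip_width: 0.0849
```

Run:
```python
from h import *
log();R=Rpick(88)
print("grasp",row(np.array(CAPS["C"][0]),R))
```

```text
t 9.3 grasp [ 0.4905 -0.342   0.0963] q [-0.97  0.73  1.31  0.44  1.75 -1.  ] F [-0.8  1.1  0.2] w 0.0849
grasp 0.4 0.2 9.8  0.00 -0.00 -0.01   |d|=9.8cm ang=1
```

play_rows(plan="0.4 0.2 3 0 0 -0.01;0.4 0.2 6 0 0 -0.01;0.4 0.2 8 0 0 -0.01;0.4 0.2 9.5 0 0 -0.01;0.4 0.2 9.5 0 0 -0.01;0.4 0.2 9.5 0 0 -0.01")

```text
time: 9.8
eef_pos: [0.4908, -0.3809, 0.1416]
tcp_rot: [[0.023, 0.999, 0.027], [0.705, -0.036, 0.709], [0.709, 0.002, -0.705]]
ft_force: [-0.2, -0.2, 0.6]
grip_width: 0.0852
```

Run:
```python
from h import *
log();R=Rpick(88)
print("grasp",row(np.array(CAPS["C"][0]),R))
```

```text
t 9.8 grasp [ 0.4949 -0.271   0.0323] q [-0.91  0.73  1.46  0.48  1.6  -1.02] F [-0.2 -0.2  0.6] w 0.0852
grasp -0.0 0.0 0.2  0.00 -0.00 0.00   |d|=0.2cm ang=0
```

play_rows(plan="0 0 0.2 0 0 0;0 0 0.2 0 0 0;0 0 0.2 0 0 0;0 0 0.2 0 0 0;0 0 0.2 0 0 0;0 0 0.2 0 0 0;0 0 0.2 0 0 0;0 0 0.2 0 0 0", gripper=4.5)

```text
time: 10.47
eef_pos: [0.4912, -0.3806, 0.1416]
tcp_rot: [[0.023, 0.999, 0.028], [0.706, -0.036, 0.708], [0.708, 0.004, -0.706]]
ft_force: [0.4, -3.2, 6.0]
grip_width: 0.0551
```

Run:
```python
from h import *
log();g=np.array([.49,-.15,.16])
print("lift",row(g,Rpick(88)))
```

```text
t 10.47 grasp [ 0.4956 -0.2709  0.0322] q [-0.91  0.73  1.46  0.48  1.6  -1.02] F [ 0.4 -3.2  6. ] w 0.0551
lift 17.6 -0.9 -0.5  0.00 -0.00 0.00   |d|=17.6cm ang=0
```

play_rows(plan="2.6 0 -2.6 0 0 0;5 0 -4.5 0 0 0;8.5 -0.3 -4 0 0 0;12 -0.6 -3 0 0 0;15 -0.8 -1.5 0 0 0;17.6 -0.9 -0.5 0 0 0;17.6 -0.9 -0.5 0 0 0")

```text
time: 11.05
eef_pos: [0.4863, -0.256, 0.2717]
tcp_rot: [[0.019, 0.999, 0.027], [0.705, -0.033, 0.708], [0.708, 0.005, -0.706]]
ft_force: [1.4, -0.7, -1.0]
grip_width: 0.0554
```

Run:
```python
from h import *
log()
print(row([.48,.10,.22],Rplace(-75)))
```

```text
t 11.05 grasp [ 0.4904 -0.1463  0.1623] q [-0.78  0.37  1.71  0.55  1.65 -0.88] F [ 1.4 -0.7 -1. ] w 0.0554
36.6 -4.9 28.5  0.01 -1.56 -0.33   |d|=46.7cm ang=91
```

play_rows(plan="2.8 -0.4 2.2 0 -0.12 -0.03;5.6 -0.8 4.4 0 -0.24 -0.05;8.4 -1.1 6.6 0 -0.36 -0.08;11.3 -1.5 8.8 0 -0.48 -0.1;14.1 -1.9 11 0 -0.6 -0.13;16.9 -2.3 13.2 0 -0.72 -0.15;19.7 -2.6 15.4 0 -0.84 -0.18;22.5 -3 17.6 0 -0.96 -0.2")

```text
time: 11.72
eef_pos: [0.4653, 0.0294, 0.3077]
tcp_rot: [[-0.136, 0.986, 0.093], [0.973, 0.151, -0.175], [-0.187, 0.067, -0.98]]
ft_force: [-0.9, -1.2, -0.6]
grip_width: 0.0553
```

Run:
```python
from h import *
log()
print(row([.49,.20,.23],Rplace(-75)))
```

```text
t 11.72 grasp [0.4797 0.0022 0.1558] q [-0.05 -0.1   2.06 -0.19  1.09 -0.11] F [-0.9 -1.2 -0.6] w 0.0553
26.4 4.0 -8.0  0.01 -0.59 -0.13   |d|=27.8cm ang=35
```

play_rows(plan="3.3 0.5 -1.5 0 -0.1 -0.02;6.6 1 -3 0 -0.2 -0.04;10.5 1.6 -4.5 0 -0.3 -0.06;14.5 2.2 -6 0 -0.4 -0.08;18.5 2.8 -7 0 -0.5 -0.1;22.5 3.4 -8 0.01 -0.59 -0.13;26.4 4 -8 0.01 -0.59 -0.13;26.4 4 -8 0.01 -0.59 -0.13")

```text
time: 12.38
eef_pos: [0.4607, 0.3122, 0.3367]
tcp_rot: [[-0.19, 0.965, 0.183], [0.684, 0.264, -0.68], [-0.704, -0.004, -0.71]]
ft_force: [-0.4, -0.2, -1.0]
grip_width: 0.0556
```

Run:
```python
from h import *
log()
print(row(np.array([*FR[2],.125])+[-.001,.004,0],Rplace(-75)))
```

```text
t 12.38 grasp [0.489  0.2068 0.2266] q [ 0.64  0.27  1.69 -0.71  1.54  0.53] F [-0.4 -0.2 -1. ] w 0.0556
10.8 4.1 3.6  0.00 -0.00 0.01   |d|=12.1cm ang=0
```

play_rows(plan="3 1.5 0 0 0 0;6 3 0.8 0 0 0.01;9 4.1 2 0 0 0.01;10.8 4.1 3.6 0 0 0.01;10.8 4.1 3.6 0 0 0.01;10.8 4.1 3.6 0 0 0.01")

```text
time: 12.88
eef_pos: [0.4859, 0.3715, 0.233]
tcp_rot: [[-0.183, 0.967, 0.18], [0.685, 0.256, -0.682], [-0.705, -0.002, -0.709]]
ft_force: [-0.1, 0.0, 0.1]
grip_width: 0.0554
```

Run:
```python
from h import *
log()
print(row(np.array([*FR[2],.0585])+[-.001,.004,0],Rplace(-75)))
```

```text
t 12.88 grasp [0.5138 0.2658 0.1232] q [ 0.69  0.54  1.56 -0.7   1.48  0.66] F [-0.1  0.   0.1] w 0.0554
4.6 0.1 4.5  -0.00 -0.00 -0.00   |d|=6.5cm ang=0
```

play_rows(plan="1.5 0.1 1.5 0 0 0;3 0.1 3 0 0 0;4 0.1 4 0 0 0;4.6 0.1 4.5 0 0 0;4.6 0.1 4.5 0 0 0;4.6 0.1 4.5 0 0 0")

```text
time: 13.38
eef_pos: [0.487, 0.3726, 0.1697]
tcp_rot: [[-0.182, 0.967, 0.18], [0.685, 0.256, -0.682], [-0.706, -0.001, -0.709]]
ft_force: [0.2, -0.2, -0.9]
grip_width: 0.0552
```

play_rows(plan="0.1 0 0.1 0 0 0;0.2 0 0.2 0 0 0;0.3 0 0.3 0 0 0;0.3 0 0.3 0 0 0")

```text
time: 13.72
eef_pos: [0.4871, 0.3728, 0.1659]
tcp_rot: [[-0.182, 0.967, 0.18], [0.685, 0.256, -0.682], [-0.705, -0.0, -0.709]]
ft_force: [0.6, -0.7, -0.8]
grip_width: 0.0553
```

Run:
```python
from h import *
log()
```

```text
t 13.72 grasp [0.515  0.2671 0.056 ] q [ 0.69  0.64  1.55 -0.71  1.4   0.72] F [ 0.6 -0.7 -0.8] w 0.0553
```

play_rows(plan="0.1 0 0.1 0 0 0;0.2 0 0.2 0 0 0;0.2 0 0.2 0 0 0")

```text
time: 13.97
eef_pos: [0.4869, 0.3727, 0.1627]
tcp_rot: [[-0.182, 0.967, 0.18], [0.685, 0.256, -0.682], [-0.705, -0.001, -0.709]]
ft_force: [0.3, 0.7, -0.3]
grip_width: 0.0553
```

play_rows(plan="0.1 0 0.1 0 0 0;0.2 0 0.2 0 0 0;0.2 0 0.2 0 0 0")

```text
time: 14.22
eef_pos: [0.487, 0.3731, 0.162]
tcp_rot: [[-0.181, 0.967, 0.181], [0.683, 0.255, -0.684], [-0.707, -0.0, -0.707]]
ft_force: [-6.1, -0.3, 11.9]
grip_width: 0.0554
```

Contact at the expected height. Release, back out, and plan for cap A.

play_rows(plan="0 0 0 0 0 0;0 0 0 0 0 0;0 0 0 0 0 0;0 0 0 0 0 0;0 0 0 0 0 0", gripper=7.2)

```text
time: 14.63
eef_pos: [0.4869, 0.373, 0.1616]
tcp_rot: [[-0.181, 0.967, 0.18], [0.683, 0.255, -0.684], [-0.707, -0.001, -0.707]]
ft_force: [0.8, -0.7, 0.1]
grip_width: 0.0717
```

play_rows(plan="0 0 -2 0 0 0;0 0 -5 0 0 0;0 0 -8 0 0 0;0 0 -12 0 0 0;0 0 -15 0 0 0;0 0 -15 0 0 0;0 0 -15 0 0 0")

```text
time: 15.22
eef_pos: [0.4598, 0.477, 0.2693]
tcp_rot: [[-0.18, 0.966, 0.183], [0.685, 0.257, -0.682], [-0.706, 0.003, -0.708]]
ft_force: [-0.3, -0.6, 0.1]
grip_width: 0.0724
```

Run:
```python
from h import *
o=log()
for n in("top","side"):
    i=capture(n);cv2.imwrite(f"pics/{n}3.png",i[:,:,::-1]);p=proj(n,[.53,.15,.05]).astype(int)
    c=cv2.resize(i[max(0,p[1]-90):p[1]+90,p[0]-130:p[0]+130,::-1],(500,346) );a=c if n=="top" else np.vstack([a,c])
cv2.imwrite("pics/p3.png",cv2.resize(a,None,fx=.85,fy=.85))
print("half",row([.45,.13,.24],half(Rpick(89))))
```

```text
t 15.22 grasp [0.4882 0.3713 0.1595] q [ 0.83  0.62  1.35 -0.64  1.64  0.68] F [-0.3 -0.6  0.1] w 0.0724
half -32.4 -10.6 14.3  -0.00 0.78 0.15   |d|=36.9cm ang=46
```

View pics/p3.png

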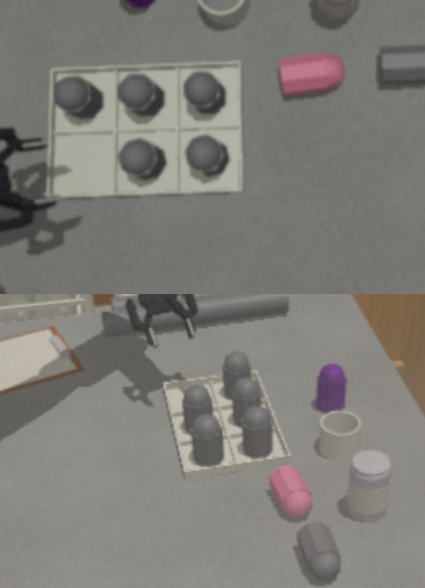

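Two caps now stand neatly in front cells 2 and 3, and the back row is untouched. Cap A and the pink decoy are as before.

play_rows(plan="-3.5 -1 0.5 0 0.05 0.02;-7 -2.2 2.5 0 0.15 0.03;-11 -3.6 4.5 0 0.25 0.05;-15 -5 6.5 0 0.35 0.07;-19 -6.3 8.3 0 0.47 0.09;-22.5 -7.4 10 0 0.57 0.11;-26 -8.5 11.5 0 0.67 0.13;-29.5 -9.6 13 0 0.78 0.15", gripper=8.5)

```text
time: 15.98
eef_pos: [0.4428, 0.1665, 0.3789]
tcp_rot: [[-0.121, 0.991, 0.052], [0.993, 0.121, 0.008], [0.002, 0.053, -0.999]]
ft_force: [-0.1, -1.1, 0.5]
grip_width: 0.0849
```

Run:
```python
from h import *
log();R=Rpick(89)
print("mid",row([.60,-.10,.20],R))
```

```text
t 15.98 grasp [0.4509 0.1678 0.2241] q [ 0.19 -0.15  1.96 -0.    1.28  0.07] F [-0.1 -1.1  0.5] w 0.0849
mid -39.2 10.5 7.4  -0.00 0.78 0.15   |d|=41.3cm ang=45
```

play_rows(plan="-39.2 10.5 7.4 0 0.78 0.15;-39.2 10.5 7.4 0 0.78 0.15;-39.2 10.5 7.4 0 0.78 0.15;-39.2 10.5 7.4 0 0.78 0.15;-39.2 10.5 7.4 0 0.78 0.15;-39.2 10.5 7.4 0 0.78 0.15;-39.2 10.5 7.4 0 0.78 0.15;-39.2 10.5 7.4 0 0.78 0.15")

```text
time: 16.65
eef_pos: [0.5668, -0.1388, 0.32]
tcp_rot: [[0.019, 1.0, 0.007], [0.702, -0.018, 0.712], [0.712, -0.009, -0.702]]
ft_force: [-0.1, 0.2, 0.4]
grip_width: 0.085
```

Run:
```python
from h import *
log();R=Rpick(89)
print("pre",row(np.array(CAPS["A"][0])-.10*R[:,2],R))
```

```text
t 16.65 grasp [ 0.5679 -0.0284  0.2112] q [-0.55  0.33  1.65  0.66  1.62 -0.65] F [-0.1  0.2  0.4] w 0.085
pre -21.7 9.1 -6.5  -0.01 -0.01 -0.01   |d|=24.4cm ang=1
```

play_rows(plan="-21.7 9.1 -6.5 -0.01 -0.01 -0.01;-21.7 9.1 -6.5 -0.01 -0.01 -0.01;-21.7 9.1 -6.5 -0.01 -0.01 -0.01;-21.7 9.1 -6.5 -0.01 -0.01 -0.01;-21.7 9.1 -6.5 -0.01 -0.01 -0.01;-21.7 9.1 -6.5 -0.01 -0.01 -0.01;-21.7 9.1 -6.5 -0.01 -0.01 -0.01;-21.7 9.1 -6.5 -0.01 -0.01 -0.01")

```text
time: 17.32
eef_pos: [0.6507, -0.3408, 0.2031]
tcp_rot: [[0.018, 1.0, 0.014], [0.705, -0.022, 0.709], [0.709, -0.003, -0.705]]
ft_force: [0.1, 0.6, 0.9]
grip_width: 0.0846
```

Run:
```python
from h import *
log();R=Rpick(89)
print("grasp",row(np.array(CAPS["A"][0])+[0,0,.001],R))
```

```text
t 17.32 grasp [ 0.6528 -0.2309  0.0939] q [-0.71  0.84  1.14  0.58  1.7  -0.78] F [0.1 0.6 0.9] w 0.0846
grasp 0.7 0.2 9.5  0.00 -0.00 -0.01   |d|=9.6cm ang=0
```

play_rows(plan="0.7 0.2 3 0 0 -0.01;0.7 0.2 6 0 0 -0.01;0.7 0.2 8 0 0 -0.01;0.7 0.2 9.4 0 0 -0.01;0.7 0.2 9.4 0 0 -0.01;0.7 0.2 9.4 0 0 -0.01;0.7 0.2 9.4 0 0 -0.01")

```text
time: 17.9
eef_pos: [0.6546, -0.2701, 0.1439]
tcp_rot: [[0.007, 1.0, 0.016], [0.706, -0.016, 0.708], [0.708, 0.007, -0.706]]
ft_force: [-0.9, -0.4, 0.3]
grip_width: 0.085
```

Run:
```python
from h import *
log();R=Rpick(89)
print("grasp",row(np.array(CAPS["A"][0])+[0,0,.001],R))
```

```text
t 17.9 grasp [ 0.657  -0.1604  0.0344] q [-0.64  0.85  1.26  0.62  1.56 -0.8 ] F [-0.9 -0.4  0.3] w 0.085
grasp -0.1 -0.1 0.3  0.00 -0.00 0.01   |d|=0.4cm ang=0
```

play_rows(plan="-0.1 -0.1 0.3 0 0 0;-0.1 -0.1 0.3 0 0 0;-0.1 -0.1 0.3 0 0 0;-0.1 -0.1 0.3 0 0 0;-0.1 -0.1 0.3 0 0 0;-0.1 -0.1 0.3 0 0 0;-0.1 -0.1 0.3 0 0 0;-0.1 -0.1 0.3 0 0 0", gripper=4.5)

```text
time: 18.57
eef_pos: [0.654, -0.2698, 0.1425]
tcp_rot: [[0.006, 1.0, 0.018], [0.707, -0.017, 0.707], [0.707, 0.008, -0.707]]
ft_force: [-1.1, -3.6, 6.1]
grip_width: 0.0558
```

Run:
```python
from h import *
log()
print("lift",row([.58,-.14,.18],Rpick(89)))
```

```text
t 18.57 grasp [ 0.6568 -0.1602  0.0329] q [-0.64  0.85  1.26  0.62  1.55 -0.8 ] F [-1.1 -3.6  6.1] w 0.0558
lift 11.8 -7.5 -9.1  0.01 -0.00 0.01   |d|=16.7cm ang=0
```

play_rows(plan="2.6 0 -2.6 0 0 0;5.4 -1 -5.2 0 0 0;8 -3 -7.5 0 0 0;10 -5 -9 0 0 0;11.8 -7.5 -9.1 0.01 0 0.01;11.8 -7.5 -9.1 0.01 0 0.01;11.8 -7.5 -9.1 0.01 0 0.01")

```text
time: 19.15
eef_pos: [0.5774, -0.2492, 0.2903]
tcp_rot: [[0.016, 1.0, 0.008], [0.707, -0.017, 0.707], [0.707, -0.005, -0.708]]
ft_force: [0.4, -1.0, -1.7]
grip_width: 0.0555
```

Run:
```python
from h import *
log()
print(row([.44,.20,.25],Rplace(-75)))
```

```text
t 19.15 grasp [ 0.5787 -0.1397  0.1806] q [-0.68  0.5   1.49  0.59  1.68 -0.75] F [ 0.4 -1.  -1.7] w 0.0555
43.9 -17.6 34.2  -0.01 -1.56 -0.31   |d|=58.3cm ang=91
```

play_rows(plan="2.9 -1.2 2.3 0 -0.1 -0.02;5.9 -2.3 4.6 0 -0.21 -0.04;8.8 -3.5 6.8 0 -0.31 -0.06;11.7 -4.7 9.1 0 -0.42 -0.08;14.6 -5.9 11.4 0 -0.52 -0.1;17.6 -7 13.7 0 -0.62 -0.12;20.5 -8.2 16 0 -0.73 -0.14;23.4 -9.4 18.2 0 -0.83 -0.17")

```text
time: 19.82
eef_pos: [0.4883, 0.0482, 0.327]
tcp_rot: [[-0.134, 0.989, 0.062], [0.989, 0.137, -0.047], [-0.055, 0.055, -0.997]]
ft_force: [-0.5, 1.0, -2.0]
grip_width: 0.0554
```

Run:
```python
from h import *
log()
print(row([.45,.24,.25],Rplace(-75)))
```

```text
t 19.82 grasp [0.498  0.0408 0.1724] q [-0.05 -0.05  1.97 -0.05  1.16 -0.17] F [-0.5  1.  -2. ] w 0.0554
30.2 -2.3 -5.1  -0.00 -0.73 -0.14   |d|=30.7cm ang=42
```

play_rows(plan="1 -1.5 -3 0 -0.05 -0.01;4 -3 -5 0 -0.15 -0.03;8 -4 -6.5 0 -0.25 -0.05;12 -4 -7.5 0 -0.36 -0.07;16 -4 -7.5 0 -0.47 -0.09;20 -3.5 -7 0 -0.58 -0.11;24 -3 -6.5 0 -0.68 -0.13;27.5 -2.5 -5.5 0 -0.73 -0.14")

```text
time: 20.48
eef_pos: [0.4227, 0.3233, 0.3644]
tcp_rot: [[-0.185, 0.965, 0.188], [0.676, 0.263, -0.688], [-0.713, -0.0, -0.701]]
ft_force: [0.4, 1.0, -1.8]
grip_width: 0.0552
```

Run:
```python
from h import *
log()
print(row(np.array([*FR[1],.21])+[-.03,.003,0],Rplace(-75)))
print(row(np.array([*FR[1],.125])+[-.001,.004,0],Rplace(-75)))
```

```text
t 20.48 grasp [0.4518 0.2166 0.2558] q [ 0.7   0.2   1.72 -0.7   1.61  0.55] F [ 0.4  1.  -1.8] w 0.0552
12.6 7.1 -6.4  0.00 0.01 0.00   |d|=15.8cm ang=1
18.2 9.9 -0.0  0.00 0.01 0.00   |d|=20.7cm ang=1
```

play_rows(plan="3.2 1.8 -1.6 0 0 0;6.4 3.6 -3.2 0 0.01 0;9.5 5.3 -4.8 0 0.01 0;12.6 7.1 -6.4 0 0.01 0;14.5 8.5 -4.5 0 0.01 0;16.5 9.5 -2 0 0.01 0;18.2 9.9 0 0 0.01 0;18.2 9.9 0 0 0.01 0")

```text
time: 21.15
eef_pos: [0.4834, 0.471, 0.2248]
tcp_rot: [[-0.194, 0.965, 0.178], [0.678, 0.263, -0.686], [-0.709, -0.012, -0.705]]
ft_force: [-1.7, -0.9, -3.4]
grip_width: 0.0554
```

Run:
```python
from h import *
log()
print(row(np.array([*FR[1],.0595])+[-.001,.004,0],Rplace(-75)))
```

```text
t 21.15 grasp [0.5111 0.3646 0.1155] q [ 0.8   0.7   1.33 -0.65  1.59  0.68] F [-1.7 -0.9 -3.4] w 0.0554
4.0 0.2 3.8  -0.01 0.00 0.01   |d|=5.6cm ang=1
```

play_rows(plan="0.8 0.2 0.7 -0.01 0 0.01;2 0.2 1.9 -0.01 0 0.01;3.2 0.2 3 -0.01 0 0.01;4 0.2 3.8 -0.01 0 0.01;4 0.2 3.8 -0.01 0 0.01;4 0.2 3.8 -0.01 0 0.01")

```text
time: 21.65
eef_pos: [0.4841, 0.4724, 0.169]
tcp_rot: [[-0.185, 0.965, 0.187], [0.68, 0.263, -0.685], [-0.71, 0.001, -0.705]]
ft_force: [1.2, -0.2, -0.6]
grip_width: 0.0554
```

Run:
```python
from h import *
log()
print(row(np.array([*FR[1],.0545])+[-.001,.004,0],Rplace(-75)))
```

```text
t 21.65 grasp [0.5131 0.3663 0.0598] q [ 0.8   0.78  1.33 -0.66  1.53  0.73] F [ 1.2 -0.2 -0.6] w 0.0554
0.3 0.1 0.4  0.00 0.00 0.00   |d|=0.5cm ang=0
```

play_rows(plan="0.1 0 0.1 0 0 0;0.2 0 0.2 0 0 0;0.3 0 0.3 0 0 0;0.3 0 0.3 0 0 0")

```text
time: 21.98
eef_pos: [0.4842, 0.4725, 0.1653]
tcp_rot: [[-0.185, 0.965, 0.188], [0.68, 0.263, -0.684], [-0.709, 0.001, -0.705]]
ft_force: [-0.0, -0.2, -1.5]
grip_width: 0.0553
```

play_rows(plan="0.1 0 0.1 0 0 0;0.15 0 0.15 0 0 0;0.15 0 0.15 0 0 0")

```text
time: 22.23
eef_pos: [0.4843, 0.4726, 0.1634]
tcp_rot: [[-0.184, 0.965, 0.188], [0.68, 0.263, -0.684], [-0.709, 0.002, -0.705]]
ft_force: [-0.7, 0.0, -1.9]
grip_width: 0.055
```

play_rows(plan="0.1 0 0.1 0 0 0;0.15 0 0.15 0 0 0;0.15 0 0.15 0 0 0")

```text
time: 22.48
eef_pos: [0.4843, 0.4728, 0.1631]
tcp_rot: [[-0.183, 0.965, 0.188], [0.679, 0.262, -0.685], [-0.711, 0.002, -0.704]]
ft_force: [-3.7, -2.1, 8.0]
grip_width: 0.0555
```

play_rows(plan="0.07 0 0.07 0 0 0;0.15 0 0.15 0 0 0;0.15 0 0.15 0 0 0")

```text
time: 22.73
eef_pos: [0.4844, 0.473, 0.1629]
tcp_rot: [[-0.182, 0.965, 0.188], [0.678, 0.262, -0.687], [-0.712, 0.003, -0.702]]
ft_force: [-4.5, -0.7, 9.2]
grip_width: 0.0554
```

Contact. Release, back away and check.

play_rows(plan="0 0 0 0 0 0;0 0 0 0 0 0;0 0 0 0 0 0;0 0 0 0 0 0;0 0 0 0 0 0", gripper=7.2)

```text
time: 23.15
eef_pos: [0.4844, 0.4729, 0.1625]
tcp_rot: [[-0.182, 0.965, 0.188], [0.678, 0.262, -0.687], [-0.712, 0.003, -0.702]]
ft_force: [0.1, -0.7, -0.4]
grip_width: 0.0719
```

play_rows(plan="0 0 -2 0 0 0;0 0 -5 0 0 0;0 0 -8 0 0 0;0 0 -12 0 0 0;0 0 -15 0 0 0;0 0 -18 0 0 0;0 0 -18 0 0 0;0 0 -18 0 0 0")

```text
time: 23.82
eef_pos: [0.4501, 0.5979, 0.2905]
tcp_rot: [[-0.181, 0.965, 0.191], [0.68, 0.263, -0.684], [-0.71, 0.006, -0.704]]
ft_force: [0.1, -0.7, 0.3]
grip_width: 0.072
```

Run:
```python
from h import *
log()
for n in("top","side"):
    i=capture(n);cv2.imwrite(f"pics/{n}4.png",i[:,:,::-1]);p=proj(n,[.55,.24,.05]).astype(int)
    c=cv2.resize(i[p[1]-75:p[1]+75,p[0]-100:p[0]+100,::-1],(600,450) if n=="top" else (400,300));cv2.imwrite(f"pics/f_{n}.png",c)
    # dome-top circles: expected vs seen
    g=cv2.cvtColor(i,cv2.COLOR_RGB2GRAY)
    for k,(x,y) in {**FR,**{f"b{j}":[a+.1,b+.002] for j,(a,b) in FR.items()}}.items():
        e=proj(n,[x,y,.085]);x0,y0=(e-20).astype(int);m=(g[y0:y0+40,x0:x0+40]<95).astype(np.uint8)
        # bright-ish dome blob by Hough
        s=cv2.resize(g[y0:y0+40,x0:x0+40],None,fx=6,fy=6,interpolation=cv2.INTER_CUBIC)
        h=cv2.HoughCircles(s,cv2.HOUGH_GRADIENT,1,200,param1=60,param2=12,minRadius=54,maxRadius=96)
        if h is not None:
            cc=h[0,0,:2]/6+[x0,y0];print(n,k,"circle at",cc.round(1),"r",(h[0,0,2]/6).round(1),"off mm",((ray(n,cc,.076)-[x,y,.076])*1000).round(0)[:2])
```

```text
t 23.82 grasp [0.4797 0.4918 0.1814] q [ 0.94  0.82  1.   -0.61  1.82  0.68] F [ 0.1 -0.7  0.3] w 0.072
top 1 circle at [166.2 244.9] r 13.6 off mm [ -9. -16.]
top 2 circle at [203.1 243.2] r 14.8 off mm [-8. -7.]
top 3 circle at [242.1 241.1] r 14.4 off mm [-6. -4.]
top b1 circle at [164.1 204.1] r 15.7 off mm [-6. -8.]
top b2 circle at [202.9 202.6] r 14.6 off mm [-6. -6.]
top b3 circle at [242.9 199.9] r 13.7 off mm [-3. -7.]
side 2 circle at [271.6 145.2] r 15.7 off mm [-12.   3.]
```

View pics/f_top.png

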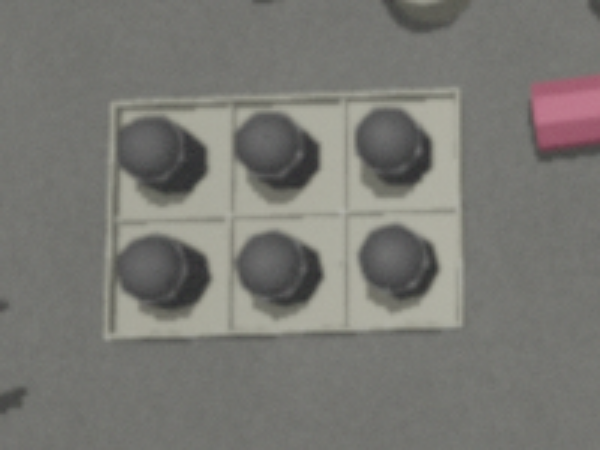

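View pics/f_side.png

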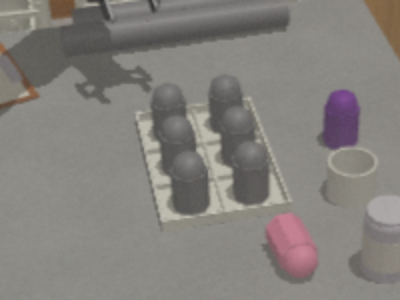

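All six caps look upright and level. Since circle fits carry a shared bias, I check the front caps against the back caps by template matching in both views.

Run:
```python
from h import *
# tray axes from measured corners; back centres taken as reference
for n in("top","side"):
    g=cv2.imread(f"pics/{n}4.png",0)
    for k,(x,y) in FR.items():
        b=proj(n,[x+.1,y+.0019,.08]);f=proj(n,[x,y,.08]);r=12
        bi=b.round().astype(int);fi=f.round().astype(int)
        up=lambda a:cv2.resize(a,None,fx=4,fy=4,interpolation=cv2.INTER_CUBIC)
        T=up(g[bi[1]-r-4:bi[1]+r,bi[0]-r:bi[0]+r]);S=up(g[fi[1]-r-16:fi[1]+r+12,fi[0]-r-12:fi[0]+r+12])
        m=cv2.matchTemplate(S,T,cv2.TM_CCOEFF_NORMED);_,s,_,l=cv2.minMaxLoc(m)
        d=np.array(l)/4-12+(fi-bi)  # measured pixel shift back->front
        q=b+d; print(n,k,"score",round(s,2),"front error vs nominal mm",((ray(n,q,.08)-[x,y,.08])*1000).round(1)[:2])
```

```text
top 1 score 0.88 front error vs nominal mm [2.4 0. ]
top 2 score 0.9 front error vs nominal mm [ 1.2 -2.2]
top 3 score 0.93 front error vs nominal mm [ 3.1 -2.4]
side 1 score 0.86 front error vs nominal mm [ 0.8 -2.7]
side 2 score 0.84 front error vs nominal mm [ 0.7 -1.9]
side 3 score 0.88 front error vs nominal mm [ 3.3 -1.6]
```

Every front cap is within about 4 mm of nominal relative to the back row, in both views. The arm is clear, so I hand in.

Run:
```python
from h import *
log();print(hand_in())
```

```text
t 23.92 grasp [0.4795 0.4891 0.1785] q [ 0.94  0.82  1.01 -0.61  1.82  0.68] F [ 0.  -0.6 -0.7] w 0.0717
the job is handed in; nothing more can be done
None
```

All three grey caps now stand dome up in the front cells, and I handed the job in at 23.9 s with the arm clear. `hand_in` returned no verdict. I gripped each cap across its flats with the tool tilted 45°, turned it upright and lowered it until it touched the floor at 8–12 N. Then I released it and backed out along the tool axis. I filled cells 3, 2 and 1 in that order.

**Last checks:**
- **Placement:** Template matching against the back row put each front cap within about 4 mm of its cell centre, in both camera views. The limit is 15 mm.
- **Upright and undisturbed:** In the final pictures all six caps stand upright, and the sleeve and the pink and purple look-alikes look unmoved. I judged this by eye only. The can is only partly in those crops and the carton is not in them; no move went near either.

**Check that disagreed:** A quick circle fit showed offsets of 7–18 mm for the front caps. It showed similar offsets, 8–10 mm, for most of the untouched back caps, and in the side view it found only one cap. I took it as biased by shadow and by the dome outline, and relied on the template match instead.

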